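Work the stuck burner nozzle off its feed tube

ROBOT

A 6-joint arm with a two-finger parallel gripper is mounted at the origin on the work surface. World frame = base frame: x ahead of the robot, y to its left, z up, the work surface at z = 0. Lengths are in m, angles in rad, forces in N, time in s.
With the tool pointing down it reaches from about 0.275 to 0.825 m from the base axis. Payload 5.2 kg.
Tool frame: the origin (TCP) lies on the centre line of the jaws, within the pads' length; the fingertips stand env.finger_overhang ahead of it and the grasp point (between the pads) lies 3 mm ahead of it (env.finger_overhang is the distance from the TCP to the fingertips, in m); z points along the fingers, y is the direction in which the jaws open and shut (so a half turn about z gives the same grasp; the last joint's range is limited). The gripper opens to 93 mm and grips with 3 to 60 N. Pads are 15 mm wide; open, the fingers measure 128 mm over their backs; the gripper's body (75 mm by 188 mm) begins 65 mm behind the grasp point.
Start: joints at [0.929, 0.259, 1.535, -0, 1.348, -0.203], TCP at [0.234, 0.498, 0.216] pointing down, gripper open.
Joint ranges: [-3.14, 3.14], [-0.91, 2.08], [0.19, 2.58], [-1.22, 4.36], [0.22, 2.71], [-3.12, 3.12]. Speed limits (rad/s): [2.57, 2.57, 3.14, 3.14, 3.14, 3.14].

INTERFACE

Orientations are given as a rotation vector (axis times angle).
In Python, from workcell import env gives the robot as it stands. The module is installed in compiled form; this text tells all that it offers.
- The arm moves only by the tool jog_arm, never from a script. Its arguments are lists of equal length, an entry for each row: "translation": the shift along the tool's x, y, z each as a share of 0.25 m, from -1 to 1, a list of three; "dr": the turn, a rotation vector about the tool's x, y, z each as a share of pi rad, from -1 to 1, a list of three; "hand": the gripper command: -1 is shut, 1 is fully open, values between are in proportion. In form: {"translation": [[dx, dy, dz], ...], "dr": [[ax, ay, az], ...], "hand": [hand, ...]}. A call has 1 to 10 rows; each row is the pose to reach, as a shift and turn from the pose commanded when the call began, along the tool's axes at that moment, turning the shorter way round; what a row does not reach only later rows make up. A row lasts 1/10 s, in which the tool goes at most 50 mm and 8.59 degrees, less where a joint would pass 70% of its speed; a pose out of reach is approached as far as the arm can. A call with a number of a shift or a turn outside -1 to 1 is refused whole. A call with a gripper value outside its range is refused whole. The fingers move at their own pace and stop on an object; "newtons" is the grip in N (left out, the last holds). Time passes only in rows, so rows that repeat a pose let the fingers close. It gives the time, the measured TCP pose, the force and the opening at its end, in the units of the state.
- env.observe(): the state, without advancing time (a new reading comes with each control period).
- env.grab_frame(name): name is "scene" or "top"; returns (picture, depth): 384x512x3 uint8, red, green, blue; 384x512 float32, m along the optical axis (not along the pixel's ray), 0 where there is no reading.
- env.get_calibration(name): a dict with "intrinsics" (3x3 intrinsics, pixels), "D" ([k1, k2, p1, p2, k3] as OpenCV has them; the pictures are not rectified), "cam_to_world" (4x4, takes a point from camera to world coordinates). Camera axes: x right, y up, looking along -z (the intrinsics and any distortion apply to the point x, -y, -z); pixel columns grow to the right and rows downward; lengths in m; the calibration is good to about 2 mm. A picture is of the moment at which its call begins. get_calibration takes no time and is no camera call.
- env.close_job(): hands the job in, once; it reports no verdict.
The state is a dict: "time_s": time; "joint_pos": joint angles; "qvel": joint speeds; "joint_torque": joint torques, N m; "tool_pos": TCP position; "tool_rot": TCP orientation; "contact_force": force on the tool from outside, world axes, zero at the start; "wrist_torque": the same for the moment, N m; "gripper_width": opening from 0.0 (shut) to 1.0 (fully open).
Only numpy, scipy, OpenCV 4.12 (cv2) and the standard library are available. Lean on these libraries where they do the work, as an engineer would, in place of code of your own. Each camera call takes 0.05 s, during which the arm holds its last target. There are 200 camera calls.

TASK

Lift the aluminium chimney extension off from round the burner nozzle and stand it upright on a clear patch of the cork desk top. Then work the stuck black nozzle off its feed tube by twisting it back and forth while pulling gently, so that the tube is not drawn up out of the end plate, and stand the nozzle upright on the cork pad in the parts tray. Leave everything else where it is.

Things in the scene. Friction and masses are not known exactly. Their poses are not given: they have to be found in the camera images.
- clamp: Fixed brass boiler end plate, 116 mm diameter, 8 mm thick, flat on the desk under a red C-clamp. Origin: centre of its underside. +x points about away from the robot; the clamp is on that side: a 20 mm foot stands on the plate 48 mm from the centre, and a red arm 26 mm wide runs outward from 37 to 210 mm along +x, 45 to 67 mm above the desk. The other sides are open
- feed_tube (a joint): Copper feed tube, 16 mm diameter, upright in the middle of the end plate, standing 22 mm out of it. It cannot turn, but an upward pull of more than about 14 N draws it up through the plate: the value is how far it is drawn up (m), 0 at the start; it must stay under 6 mm
- nozzle: Black burner nozzle, 60 g, 58 mm tall, upright, tip (+z) up, stuck by friction on the feed tube. Origin: centre of its open underside, resting on the plate 8 mm above the desk. z 0 to 23 mm: round sleeve, 26 mm diameter; 23 to 50 mm: solid hexagon head, 28 mm across flats, two flats facing its +y and -y, the others every 60 degrees; above: a tip 18 mm wide at most
- chimney: Loose chimney extension, a plain aluminium tube, 45 mm outer and 40 mm inner diameter, 64 mm tall, 65 g, open at both ends; at the start it stands on the end plate round the nozzle without touching it (nozzle tip 6 mm below its rim). Origin: centre of its underside, axis z
- tray: Fixed grey parts tray, 75 mm (its x) by 205 mm (its y), 20 mm high, walls and floor 4 mm thick. Three bays in a row along its y, centred at y = -67, 0 and +67 mm, each 67 by 63 mm inside. Origin: centre of its underside
- pad: Fixed round cork pad, 52 mm diameter, 3 mm thick, in the middle of one of the three bays of the tray; its top is 7 mm above the desk. Origin: centre of its underside
- bushing: Bystander in a bay of the tray: bronze bushing, 32 mm diameter, 20 mm bore, 26 mm tall. Origin: centre of its underside
- blank_nut: Bystander in a bay of the tray: brass blanking nut, hexagon 22 mm across flats, 20 mm tall. Origin: centre of its underside
- tube_cutter: Bystander near the plate: steel tube cutter lying flat, from -43 to +80 mm along its x, 40 mm wide, 22 mm high. Origin: on its underside
- oil_bottle: Bystander near the plate: small clear bottle, 34 mm diameter, 85 mm tall. Origin: centre of its underside
- spanner: Bystander: small spanner lying along its x, 130 mm long, about 30 mm wide and under 15 mm high. Origin: near its middle, on its underside
- flux_jar: Bystander: amber jar, 56 mm diameter, 60 mm tall. Origin: centre of its underside
- tin: Bystander: steel tin, 64 mm diameter, 45 mm tall. Origin: centre of its underside
- drill_block: Bystander: wooden block with holes, 70 mm (x) by 45 mm (y), 28 mm tall. Origin: centre of its underside
- nozzle_hex (a point): Middle of the nozzle's hexagon head, 37 mm above its underside, same axes. Friction on the tube is about 18 to 28 N in all, against the direction of sliding: a straight pull draws the tube up, but while it is twisted (0.8 rad one way, then back, rising 1.4 mm in each stroke, gripped at 45 N) most of it opposes the twist and about 10 N lift it. Free after rising 14 mm
Mind the look-alikes: they are no part of the job. Several things have the shape of the pad; the one meant has the colours described above.

How it is judged:
By the outcome, as a careful person would: the job done as asked, in the order asked, and still so for the second after the job is handed in, with the robot touching nothing.
It also fails if it takes over 72 s, if anything falls off the work surface, if the arm or the gripper's body presses on something with over 40 N, if the wrist force passes 120 N, or if a joint passes its speed limit or range.

## Working session

There is one attempt and no reset: what is moved stays moved. The work goes in short steps, Python scripts to look and compute and a tool call to move; the robot and the scene stay as the last step left them, time stands still between calls to the robot, and variables do not carry over. Pictures are saved under pics/ and viewed, about 8 in all and at most 12, crops included, and the job is handed in when it is done.

Besides the shell and the picture viewer there is one more tool, called after ">>>" in YAML: its name, and indented under it one key for each argument. jog_arm: Moves the arm, as the interface text tells. Its arguments: {"type":"object","properties":{"translation":{"type":"array"},"dr":{"type":"array"},"hand":{"type":"array"},"newtons":{"type":"number"}},"required":["translation","dr","hand"]}

```bash
mkdir -p pics; cat > h.py <<'E'
import numpy as np, cv2
from workcell import env
def grab(n):
    im,d=env.grab_frame(n); return im,d
def save(im,f,s=1.5):
    cv2.imwrite('pics/'+f,cv2.cvtColor(cv2.resize(im,None,fx=s,fy=s,interpolation=cv2.INTER_CUBIC),cv2.COLOR_RGB2BGR))
def rays(n,uv):
    c=env.get_calibration(n); K=np.array(c['intrinsics']);D=np.array(c['D'],float);T=np.array(c['cam_to_world'])
    p=cv2.undistortPoints(np.array(uv,float).reshape(-1,1,2),K,D).reshape(-1,2)
    r=np.c_[p[:,0],-p[:,1],-np.ones(len(p))]
    return T[:3,3],r@T[:3,:3].T
def onz(n,uv,z):
    o,r=rays(n,uv); return o+r*((z-o[2])/r[:,2])[:,None]
def bydepth(n,uv,d):
    o,r=rays(n,uv); return np.array([o+r[i]*d[int(v),int(u)] for i,(u,v) in enumerate(uv)])
E
python3 - <<'E'
from h import *
for n in('scene','top'):
    im,d=grab(n); save(im,n+'1.png'); np.savez('pics/'+n+'1.npz',im=im,d=d)
    print(n,np.round(env.get_calibration(n)['cam_to_world'],3).tolist(),np.round(env.get_calibration(n)['intrinsics'],1).tolist())
s=env.observe();print(s,env.finger_overhang)
E
```

```text
scene [[-0.772, -0.458, 0.441, 1.044], [0.636, -0.559, 0.532, 0.66], [0.003, 0.691, 0.723, 0.939], [0.0, 0.0, 0.0, 1.0]] [[455.9, 0.0, 257.4], [0.0, 455.9, 190.6], [0.0, 0.0, 1.0]]
top [[-0.024, 0.99, -0.137, 0.327], [-0.999, -0.027, -0.022, -0.015], [-0.026, 0.137, 0.99, 1.256], [0.0, 0.0, 0.0, 1.0]] [[492.9, 0.0, 269.4], [0.0, 492.9, 187.8], [0.0, 0.0, 1.0]]
{'time_s': 0.1, 'joint_pos': array([ 9.29188084e-01,  2.59270203e-01,  1.53595252e+00, -9.78931585e-06,
        1.34797762e+00, -2.02809504e-01]), 'qvel': array([ 0.00203588, -0.00032365, -0.00224075,  0.00074013, -0.00176175,
       -0.00129897]), 'joint_torque': array([ 2.10064616e-03, -4.38211513e+01, -2.84643692e+01,  7.20559037e-02,
        3.63220519e-02, -8.23006303e-06]), 'tool_pos': array([0.23336205, 0.49750786, 0.21490926]), 'tool_rot': array([-6.83602001e-01, -3.06564890e+00,  2.30926834e-03]), 'contact_force': array([0.77882337, 0.12771438, 0.71447507]), 'wrist_torque': array([0.03268432, 0.01345605, 0.01288855]), 'gripper_width': 1.004427820854693} 0.022
```

View pics/top1.png

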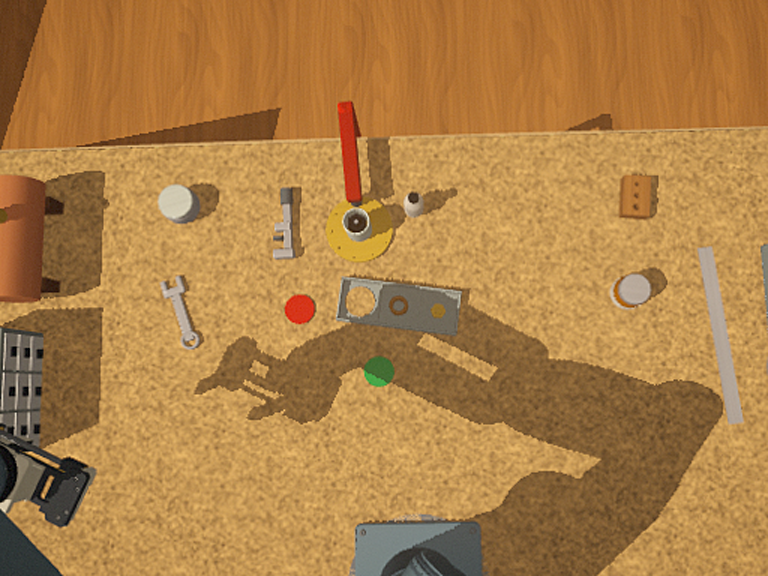

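View pics/scene1.png

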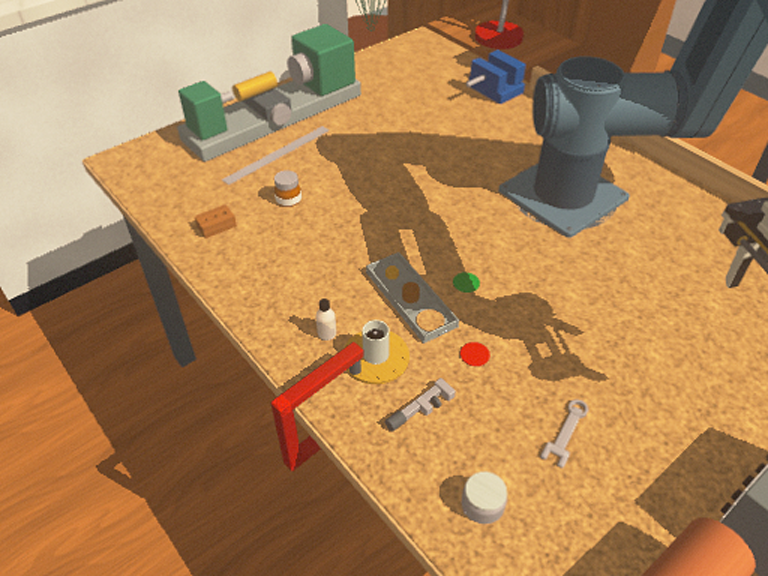

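Top view (1.5× pixels): the chimney with the nozzle inside is at (356,222), on the brass plate under the red clamp arm. The tray is at (400,305) with a cork-coloured disc in its left bay (361,300).

- **Pad candidates:** cork disc in the tray (361,300), red disc on the desk (300,309), green disc on the desk (379,372). I choose the cork one in the tray.
- **Chimney candidates:** tube (356,222), tin (179,203), jar (633,290), bushing (399,305). I choose the tube round the nozzle.

I'll check both choices in one crop and measure.

```bash
python3 - <<'E'
from h import *
t=np.load('pics/top1.npz'); im,d=t['im'],t['d']
save(im[105:240,180:330],'crop1.png',5)
o,_=rays('top',[[0,0]])
vv,uu=np.mgrid[0:384,0:512]; 
P=np.full((384,512,3),np.nan); oo,r=rays('top',np.c_[uu.ravel(),vv.ravel()]); P=(oo+r*d.ravel()[:,None]).reshape(384,512,3)
hsv=cv2.cvtColor(im,cv2.COLOR_RGB2HSV)
# chimney rim by height
def circ(m,z,name):
    cs,_=cv2.findContours(m.astype(np.uint8),cv2.RETR_EXTERNAL,cv2.CHAIN_APPROX_NONE)
    c=max(cs,key=cv2.contourArea)[:,0,:]
    w=onz('top',c,z)[:,:2]; (x,y),rr=cv2.minEnclosingCircle((w*1000).astype(np.float32)); print(name,'px',c.mean(0).round(1),'mean',w.mean(0).round(4),'encl',x/1e3,y/1e3,rr,'n',len(c))
box=np.zeros((384,512),bool);box[105:240,180:330]=1
print('desk z',np.nanmedian(P[230:260,150:200,2]))
b=box.copy();b[:,:215]=0;b[:,262:]=0;b[:135]=0;b[175:]=0
circ(b&(P[...,2]>.062)&(hsv[...,1]<110),.072,'rim')
circ(b&(P[...,2]>.064)&(P[...,2]<.08)&(hsv[...,1]<110),.072,'rim2')
yel=(hsv[...,0]>20)&(hsv[...,0]<30)&(hsv[...,1]>185)
bb=box.copy();bb[:,:210]=0;bb[:,270:]=0;bb[:125]=0;bb[180:]=0
circ(cv2.morphologyEx((bb&yel).astype(np.uint8),cv2.MORPH_OPEN,np.ones((3,3))),.008,'plate')
# tray
m=box.copy();m[:180]=0;m[226:]=0
g=(m&(hsv[...,1]<90)&(P[...,2]>.002)).astype(np.uint8)
g=cv2.morphologyEx(g,cv2.MORPH_CLOSE,np.ones((9,9)))
cs,_=cv2.findContours(g,cv2.RETR_EXTERNAL,cv2.CHAIN_APPROX_NONE);c=max(cs,key=cv2.contourArea)[:,0,:]
w=onz('top',c,.02)[:,:2].astype(np.float32);print('tray',cv2.minAreaRect(w*1000))
# arm
m=(hsv[...,0]<6)&(hsv[...,1]>180)&(P[...,2]>.03);m[:,:210]=0;m[:,260:]=0;m[150:]=0
cs,_=cv2.findContours(m.astype(np.uint8),cv2.RETR_EXTERNAL,cv2.CHAIN_APPROX_NONE);c=max(cs,key=cv2.contourArea)[:,0,:]
print('arm',cv2.minAreaRect((onz('top',c,.067)[:,:2]*1000).astype(np.float32)), cv2.boxPoints(cv2.minAreaRect((onz('top',c,.067)[:,:2]*1000).astype(np.float32))).round().tolist())
for n,u in dict(drop=(350,165),pad=(241,200),bottle=(276,133),cutter=(190,150),red=(200,206)).items(): print(n,onz('top',[u],0.0)[0].round(3),P[u[1],u[0]].round(3))
E
```

```text
desk z -0.000538008118864397
rim px [236.8 147.5] mean [0.5938 0.0888] encl 0.594208251953125 0.08801274871826172 22.88085174560547 n 93
rim2 px [236.1 149.2] mean [0.5896 0.0906] encl 0.5939819946289062 0.08855201721191407 22.531269073486328 n 73
plate px [244.8 163.8] mean [0.5647 0.0743] encl 0.5720885009765625 0.07885874176025391 42.54397964477539 n 119
tray ((459.5251159667969, 23.293655395507812), (204.12860107421875, 75.95167541503906), 81.26708221435547)
arm ((715.62255859375, 97.43486022949219), (171.9341278076172, 25.54342269897461), 4.509572505950928) [[629.0, 103.0], [631.0, 78.0], [802.0, 91.0], [800.0, 117.0]]
drop [ 0.555 -0.197  0.   ] [ 0.556 -0.198 -0.005]
pad [0.472 0.086 0.   ] [0.471 0.086 0.004]
bottle [ 0.646 -0.008  0.   ] [ 0.625 -0.009  0.083]
cutter [0.607 0.218 0.   ] [0.602 0.214 0.02 ]
red [0.459 0.192 0.   ] [0.459 0.191 0.005]
```

View pics/crop1.png

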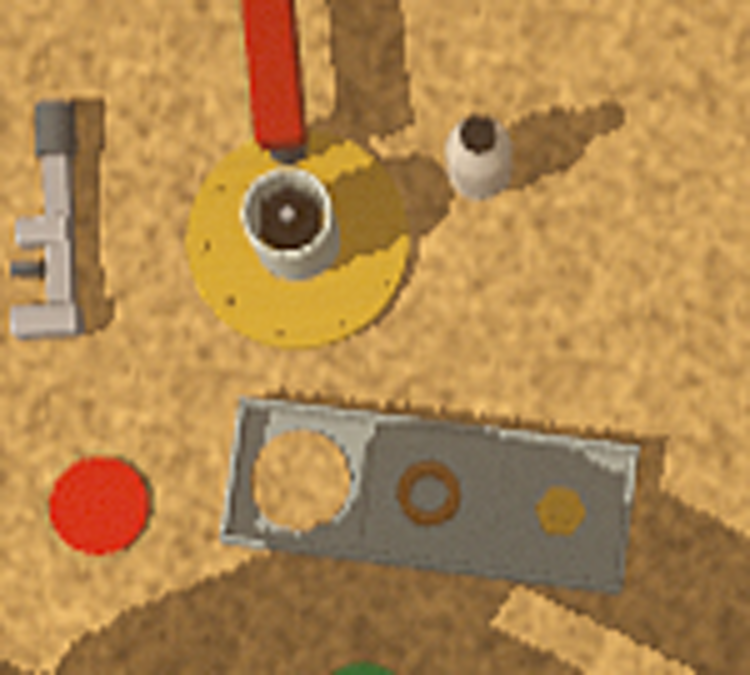

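The crop confirms it: the cork pad is in the left bay, and the chimney tube surrounds the nozzle. The chimney measures (0.594, 0.088), and the clamp arm geometry gives (0.593, 0.088). Next is the approach.

```bash
cat > go.py <<'E'
import sys
from h import *
from scipy.spatial.transform import Rotation as R
x,y,z,yaw=map(float,sys.argv[1:5])   # yaw: deg of tool y axis
s=env.observe(); r0=R.from_rotvec(s['tool_rot']); p=s['tool_pos']
a=np.radians(yaw); Y=[np.cos(a),np.sin(a),0]; Z=[0,0,-1]; X=np.cross(Y,Z)
r1=R.from_matrix(np.c_[X,Y,Z])
dd=(r0.inv()*r1).as_rotvec()/np.pi
print('t',s['time_s'],'pos',p.round(4),'q',s['joint_pos'].round(2),'w',round(s['gripper_width'],3),'F',s['contact_force'].round(1))
print('translation',(r0.inv().apply(np.array([x,y,z])-p)/.25).round(4),'dr',dd.round(4))
E
python3 go.py .594 .088 .2 94.5
python3 - <<'E'
from h import *
t=np.load('pics/top1.npz'); im,d=t['im'],t['d']
hsv=cv2.cvtColor(im,cv2.COLOR_RGB2HSV)
m=(hsv[...,1]>95)&(hsv[...,2]>150); m[:187]=0;m[214:]=0;m[:,:228]=0;m[:,254:]=0
n,l,st,c=cv2.connectedComponentsWithStats(m.astype(np.uint8)); k=l[200,241]; print(st[k],c[k])
cs,_=cv2.findContours((l==k).astype(np.uint8),0,1);c=cs[0][:,0,:]
w=(onz('top',c,.007)[:,:2]*1000).astype(np.float32);print(cv2.minEnclosingCircle(w),w.mean(0))
E
```

```text
t 0.1 pos [0.2334 0.4975 0.2149] q [ 0.93  0.26  1.54 -0.    1.35 -0.2 ] w 1.004 F [0.8 0.1 0.7]
translation [-2.0018 -0.8699  0.0604] dr [-0.0005 -0.0002 -0.1647]
[231 191  19  20 305] [239.70819672 200.4557377 ]
((469.9713134765625, 89.59209442138672), 25.58126449584961) [470.04785  89.2342 ]
```

>>> jog_arm:
  translation:
    - [-1,-0.435,0]
    - [-1,-0.435,0]
    - [-1,-0.435,0]
    - [-1,-0.435,0]
    - [-1,-0.435,0]
    - [-1,-0.435,0]
  dr:
    - [0,0,-0.08]
    - [0,0,-0.16]
    - [0,0,-0.165]
    - [0,0,-0.165]
    - [0,0,-0.165]
    - [0,0,-0.165]
  hand: [0.5,0.5,0.5,0.5,0.5,0.5]
  newtons: 25

```text
time_s: 0.7
tool_pos: [0.415, 0.291, 0.2154]
tool_rot: [0.124, -3.139, 0.001]
contact_force: [0.7, -0.3, -0.1]
gripper_width: 0.751
```

```bash
python3 go.py .594 .088 .14 94.5
```

```text
t 0.7 pos [0.415  0.291  0.2154] q [ 0.39  0.18  1.64 -0.    1.33 -1.26] w 0.751 F [ 0.7 -0.3 -0.1]
translation [-0.6499 -0.8657  0.3019] dr [-0.0002 -0.0001  0.0001]
```

>>> jog_arm:
  translation:
    - [-0.65,-0.866,0.1]
    - [-0.65,-0.866,0.1]
    - [-0.65,-0.866,0.1]
    - [-0.65,-0.866,0.1]
    - [-0.65,-0.866,0.1]
    - [-0.65,-0.866,0.2]
    - [-0.65,-0.866,0.3]
    - [-0.65,-0.866,0.3]
    - [-0.65,-0.866,0.3]
  dr:
    - [0,0,0]
    - [0,0,0]
    - [0,0,0]
    - [0,0,0]
    - [0,0,0]
    - [0,0,0]
    - [0,0,0]
    - [0,0,0]
    - [0,0,0]
  hand: [0.5,0.5,0.5,0.5,0.5,0.5,0.5,0.5,0.5]

```text
time_s: 1.6
tool_pos: [0.5924, 0.0905, 0.1403]
tool_rot: [0.125, -3.137, -0.0]
contact_force: [-0.1, -0.2, 0.5]
gripper_width: 0.746
```

```bash
python3 go.py .594 .088 .055 94.5; python3 -c "
from h import *
im,d=grab('scene'); save(im[190:300,180:330],'s2.png',5)"
```

```text
t 1.6 pos [0.5924 0.0905 0.1403] q [-0.03  0.4   1.52  0.    1.22 -1.68] w 0.746 F [-0.1 -0.2  0.5]
translation [-0.0063 -0.0107  0.3413] dr [ 0.0001 -0.0006  0.0003]
```

View pics/s2.png

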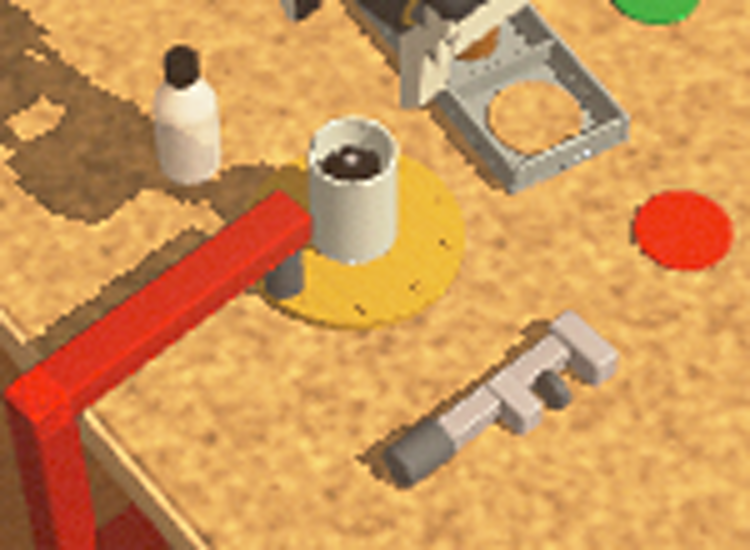

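```bash
cat >> h.py <<'E'
def proj(n,P):
    c=env.get_calibration(n); K=np.array(c['intrinsics']);D=np.array(c['D'],float);T=np.array(c['cam_to_world'])
    q=(np.atleast_2d(P)-T[:3,3])@T[:3,:3]; q=q*[1,-1,-1]
    return cv2.projectPoints(q.reshape(-1,1,3),np.zeros(3),np.zeros(3),K,D)[0].reshape(-1,2)
E
python3 - <<'E'
from h import *
a=np.radians(94.5);Y=np.array([np.cos(a),np.sin(a),0])
p=np.array([.5924,.0905,.1183])
for q in(p+Y*.035,p-Y*.035,p+Y*.05,p-Y*.05,[.594,.088,.072],[.594,.088,.008],p): print(((proj('scene',q)-[180,190])*5).round())
E
```

```text
[[406. 128.]]
[[306.  49.]]
[[428. 145.]]
[[285.  33.]]
[[350. 148.]]
[[351. 228.]]
[[355.  88.]]
```

```bash
python3 - <<'E'
from h import *
im,d=grab('scene'); save(im[140:260,200:320],'s3.png',5)
print(env.observe()['tool_pos'])
vv,uu=np.mgrid[0:384,0:512]; oo,r=rays('scene',np.c_[uu.ravel(),vv.ravel()]); P=(oo+r*d.ravel()[:,None]).reshape(384,512,3)
m=(P[...,2]>.09)&(P[...,2]<.2)&(P[...,0]>.5)&(P[...,0]<.7)&(abs(P[...,1]-.09)<.15)
Q=P[m]; print(len(Q))
for lo in np.arange(.09,.2,.01):
    q=Q[(Q[:,2]>=lo)&(Q[:,2]<lo+.01)]
    if len(q): print(round(lo,2),len(q),q.min(0).round(3),q.max(0).round(3))
E
```

```text
[0.59346544 0.09094099 0.14213822]
241
0.14 15 [0.588 0.047 0.145] [0.604 0.134 0.15 ]
0.15 42 [0.582 0.044 0.15 ] [0.604 0.141 0.16 ]
0.16 54 [0.58  0.042 0.16 ] [0.605 0.142 0.17 ]
0.17 50 [0.579 0.041 0.17 ] [0.605 0.143 0.179]
0.18 45 [0.586 0.04  0.18 ] [0.605 0.143 0.19 ]
0.19 35 [0.593 0.042 0.19 ] [0.606 0.142 0.199]
```

View pics/s3.png

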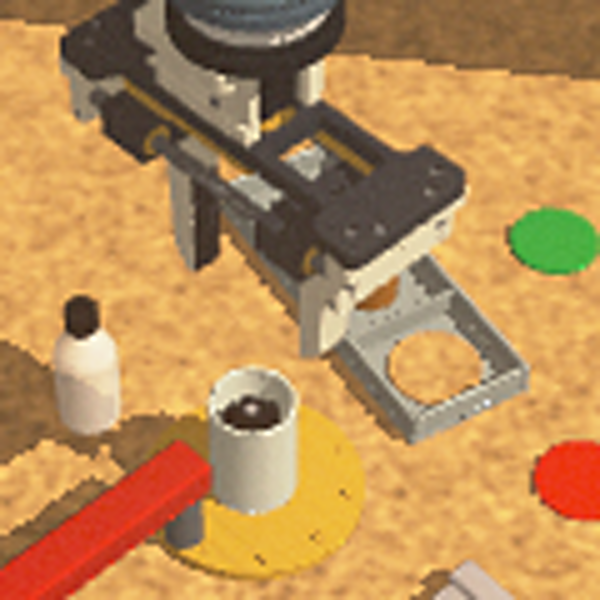

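```bash
python3 - <<'E'
from h import *
im,d=grab('scene'); s=env.observe();print(s['tool_pos'],s['joint_pos'].round(3),s['qvel'].round(3))
vv,uu=np.mgrid[0:384,0:512]; oo,r=rays('scene',np.c_[uu.ravel(),vv.ravel()]); P=(oo+r*d.ravel()[:,None]).reshape(384,512,3)
# finger strip columns: crop x 300-320 of last picture -> right finger
for v in range(185,215,2): 
  for u in (263,): print(v,P[v,u].round(3),im[v,u])
print('rim',P[215:222,240:262,2].max(), 'bottle cap',P[199:208,212:220,2].max(),'tray',np.sort(P[205:225,290:300,2].ravel())[-5:])
im,d=grab('top')
oo,r=rays('top',np.c_[uu.ravel(),vv.ravel()]); P=(oo+r*d.ravel()[:,None]).reshape(384,512,3)
m=(abs(P[...,0]-.592)<.06)&(abs(P[...,1]-.09)<.12)&(P[...,2]>.1)
h,e=np.histogram(P[m][:,2],np.arange(.1,.5,.02));print(h,e.round(2))
E
```

```text
[0.59359689 0.09104564 0.14238968] [-0.033  0.402  1.515  0.     1.222 -1.685] [ 0.003 -0.004  0.     0.001 -0.002 -0.   ]
185 [0.618 0.163 0.27 ] [80 69 63]
187 [0.621 0.167 0.269] [73 62 50]
189 [0.621 0.166 0.262] [79 62 40]
191 [0.615 0.159 0.247] [87 77 69]
193 [0.617 0.162 0.244] [85 76 66]
195 [0.597 0.139 0.205] [151 135 112]
197 [0.597 0.14  0.2  ] [150 136 112]
199 [0.598 0.14  0.194] [150 134 111]
201 [0.598 0.14  0.188] [147 132 109]
203 [0.597 0.139 0.179] [151 135 113]
205 [0.597 0.14  0.174] [153 134 109]
207 [0.597 0.14  0.166] [156 138 113]
209 [0.598 0.141 0.161] [161 143 120]
211 [0.51  0.039 0.   ] [195 141  82]
213 [0.515 0.045 0.001] [234 178  98]
rim 0.938756358770604 bottle cap 0.938756358770604 tray [0.02068925 0.02076508 0.02151554 0.02152461 0.93875636]
[   0    0    5    1    5    1   32  594 1123    0   10   31   40   98
   69   79   91   53  140] [0.1  0.12 0.14 0.16 0.18 0.2  0.22 0.24 0.26 0.28 0.3  0.32 0.34 0.36
 0.38 0.4  0.42 0.44 0.46 0.48]
```

The picture shows the gripper centred over the chimney, but the depth puts the fingertips at z≈0.145. The reported TCP implies 0.120, so there is a height discrepancy of about 25 mm. I'll descend part way and measure again.

>>> jog_arm:
  translation:
    - [0,-0.01,0.1]
    - [0,-0.01,0.2]
    - [0,-0.01,0.22]
    - [0,-0.01,0.22]
    - [0,-0.01,0.22]
  dr:
    - [0,0,0]
    - [0,0,0]
    - [0,0,0]
    - [0,0,0]
    - [0,0,0]
  hand: [0.5,0.5,0.5,0.5,0.5]

```text
time_s: 2.3
tool_pos: [0.5941, 0.0881, 0.0872]
tool_rot: [-0.125, 3.137, -0.0]
contact_force: [-0.5, 0.0, -0.5]
gripper_width: 0.752
```

```bash
cat > tips.py <<'E'
from h import *
im,d=grab('scene'); s=env.observe();print(s['time_s'],s['tool_pos'].round(4),s['gripper_width'].round(3),s['contact_force'].round(1))
p=s['tool_pos']
vv,uu=np.mgrid[0:384,0:512]; oo,r=rays('scene',np.c_[uu.ravel(),vv.ravel()]); P=(oo+r*d.ravel()[:,None]).reshape(384,512,3)
m=(abs(P[...,0]-p[0])<.03)&(abs(P[...,1]-p[1])<.075)&(P[...,2]<p[2]+.06)&(P[...,2]>p[2]-.05)&(d>0)
for lo in np.arange(p[2]-.04,p[2]+.06,.01):
    for nm,k in(('L',P[...,1]>p[1]+.026),('R',P[...,1]<p[1]-.026)):
        q=P[m&k&(P[...,2]>=lo)&(P[...,2]<lo+.01)]
        if len(q): print(nm,(lo-p[2]).round(3),len(q),q.min(0).round(3),q.max(0).round(3))
E
python3 tips.py
```

```text
Traceback (most recent call last):
  File "tips.py", line 2, in <module>
    im,d=grab('scene'); s=env.observe();print(s['time_s'],s['tool_pos'].round(4),s['gripper_width'].round(3),s['contact_force'].round(1))
                                                                                 ^^^^^^^^^^^^^^^^^^^^^^^^
AttributeError: 'float' object has no attribute 'round'
```

```bash
sed -i "s/s\['gripper_width'\].round(3)/round(s['gripper_width'],3)/" tips.py; python3 tips.py
```

```text
2.4 [0.5942 0.0879 0.0873] 0.748 [ 0.9 -0.4 -0. ]
L 0.0 3 [0.597 0.127 0.092] [0.598 0.134 0.097]
R 0.0 17 [0.586 0.045 0.089] [0.606 0.054 0.097]
L 0.01 20 [0.581 0.126 0.097] [0.6   0.138 0.107]
R 0.01 22 [0.586 0.042 0.097] [0.606 0.055 0.106]
L 0.02 21 [0.581 0.127 0.107] [0.599 0.139 0.117]
R 0.02 24 [0.59  0.038 0.107] [0.606 0.055 0.117]
L 0.03 18 [0.592 0.126 0.117] [0.599 0.139 0.126]
R 0.03 23 [0.59  0.038 0.117] [0.605 0.056 0.126]
L 0.04 12 [0.596 0.127 0.129] [0.599 0.141 0.137]
R 0.04 24 [0.593 0.041 0.127] [0.606 0.055 0.137]
L 0.05 11 [0.596 0.13  0.138] [0.599 0.14  0.147]
R 0.05 16 [0.596 0.039 0.137] [0.606 0.055 0.147]
```

Fingertips measure 2 mm above the reported TCP at both heights, so the reported z reads about 24 mm low. I'll descend to reported 0.034, which leaves the tips safe either way, and grip.

>>> jog_arm:
  translation:
    - [0,0,0.1]
    - [0,0,0.2]
    - [0,0,0.215]
    - [0,0,0.215]
    - [0,0,0.215]
    - [0,0,0.215]
    - [0,0,0.215]
    - [0,0,0.215]
    - [0,0,0.215]
  dr:
    - [0,0,0]
    - [0,0,0]
    - [0,0,0]
    - [0,0,0]
    - [0,0,0]
    - [0,0,0]
    - [0,0,0]
    - [0,0,0]
    - [0,0,0]
  hand: [0.5,0.5,0.5,0.5,-1,-1,-1,-1,-1]
  newtons: 20

```text
time_s: 3.3
tool_pos: [0.5937, 0.0879, 0.0328]
tool_rot: [-0.125, 3.138, -0.0]
contact_force: [-0.3, 0.6, 4.2]
gripper_width: 0.482
```

```bash
python3 go.py .555 -.19 .11 94.5
```

```text
t 3.3 pos [0.5937 0.0879 0.0328] q [-0.04  0.52  1.63 -0.    0.99 -1.69] w 0.482 F [-0.3  0.6  4.2]
translation [ 0.2425 -1.0957 -0.3091] dr [-0.0001  0.0005  0.0004]
```

>>> jog_arm:
  translation:
    - [0,0,-0.1]
    - [0,0,-0.2]
    - [0,0,-0.3]
    - [0,0,-0.4]
    - [0,0,-0.44]
    - [0.1,-0.2,-0.44]
    - [0.2,-0.4,-0.44]
    - [0.24,-0.6,-0.44]
    - [0.24,-0.8,-0.44]
    - [0.24,-1,-0.44]
  dr:
    - [0,0,0]
    - [0,0,0]
    - [0,0,0]
    - [0,0,0]
    - [0,0,0]
    - [0,0,0]
    - [0,0,0]
    - [0,0,0]
    - [0,0,0]
    - [0,0,0]
  hand: [-1,-1,-1,-1,-1,-1,-1,-1,-1,-1]

```text
time_s: 4.3
tool_pos: [0.5513, -0.1554, 0.1413]
tool_rot: [0.125, -3.138, -0.001]
contact_force: [1.7, 1.2, -0.4]
gripper_width: 0.479
```

```bash
python3 go.py .553 -.166 .0258 94.5;  python3 - <<'E'
from h import *
im,d=grab('scene'); save(im[60:300,140:400],'s4.png',3)
im,d=grab('top'); np.savez('pics/top2.npz',im=im,d=d); save(im[125:175,205:275],'t4.png',9)
E
```

```text
t 4.3 pos [ 0.5513 -0.1554  0.1413] q [-0.47  0.36  1.58  0.    1.2  -2.12] w 0.479 F [ 1.7  1.2 -0.4]
translation [-0.004  -0.0431  0.4619] dr [ 0.0002 -0.0003  0.0004]
```

View pics/s4.png

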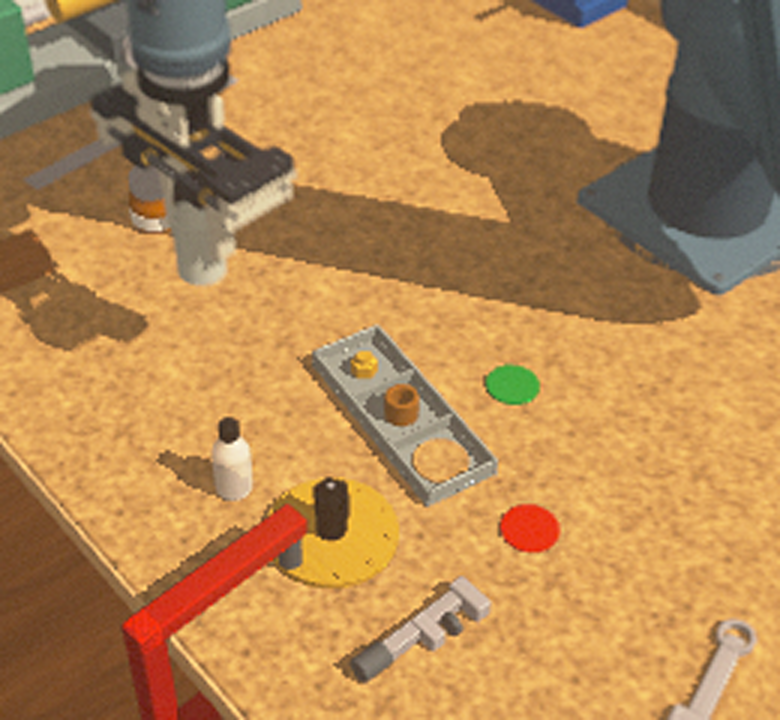

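View pics/t4.png

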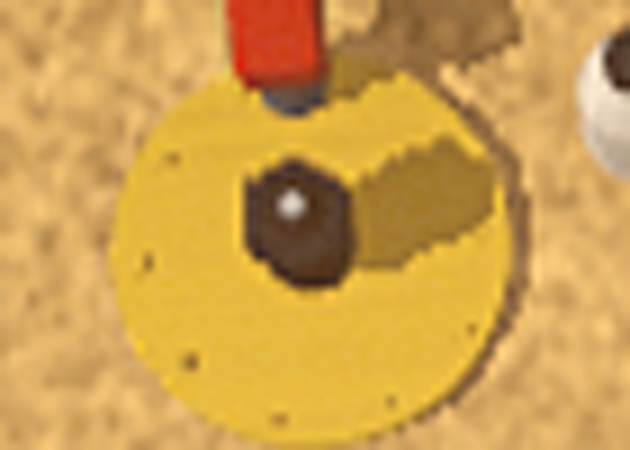

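The chimney is lifted clear and held upright, and the nozzle now stands bare on the plate at (331,508) in the scene crop. Next I lower the chimney onto the desk.

>>> jog_arm:
  translation:
    - [0,0,0]
    - [0,0,0.1]
    - [0,0,0.2]
    - [0,0,0.3]
    - [0,0,0.4]
    - [0,0,0.43]
    - [0,0,0.445]
    - [0,0,0.455]
    - [0,0,0.46]
    - [0,0,0.46]
  dr:
    - [0,0,0]
    - [0,0,0]
    - [0,0,0]
    - [0,0,0]
    - [0,0,0]
    - [0,0,0]
    - [0,0,0]
    - [0,0,0]
    - [0,0,0]
    - [0,0,0]
  hand: [-1,-1,-1,-1,-1,-1,-1,-1,-1,-1]

```text
time_s: 5.4
tool_pos: [0.553, -0.1542, 0.0278]
tool_rot: [-0.125, 3.138, -0.001]
contact_force: [-0.1, 0.8, -0.6]
gripper_width: 0.477
```

```bash
python3 go.py .553 -.166 .0248 94.5; python3 - <<'E'
from h import *
# hex head silhouette/depth: fit from top2
t=np.load('pics/top2.npz'); im,d=t['im'],t['d']
hsv=cv2.cvtColor(im,cv2.COLOR_RGB2HSV)
m=(hsv[...,2]<110)|(hsv[...,1]<60); m[:141]=0;m[158:]=0;m[:,:230]=0;m[:,246:]=0
m=m&(hsv[...,2]<115)
vv,uu=np.mgrid[0:384,0:512]; oo,r=rays('top',np.c_[uu.ravel(),vv.ravel()]); P=(oo+r*d.ravel()[:,None]).reshape(384,512,3)
q=P[140:160,230:246]
for lo,hi in((.045,.062),(.062,.075)):
    k=(q[...,2]>lo)&(q[...,2]<hi); w=q[k]; print(lo,k.sum(),w.mean(0).round(4),w.min(0).round(3),w.max(0).round(3))
print((q[...,2]*1000).round().astype(int))
E
```

```text
t 5.4 pos [ 0.553  -0.1542  0.0278] q [-0.47  0.49  1.7   0.    0.95 -2.12] w 0.477 F [-0.1  0.8 -0.6]
translation [ 0.0036 -0.0472  0.012 ] dr [-0.0003  0.0004  0.0004]
0.045 99 [0.5947 0.0882 0.0563] [0.58  0.075 0.045] [0.611 0.103 0.061]
0.062 26 [0.5959 0.0882 0.0655] [0.589 0.081 0.062] [0.602 0.094 0.07 ]
[[  10    4    9    3    5    6    8    8    4    6    8    6    9    8
     6    8]
 [   6    5    8    6    7   11   12    7    6   12    6    6    3    6
    10    3]
 [   8   11    9    8    5    6    5   57   58    9   10    8    7    7
    10   11]
 [   7   10    6    9    3   60   53   56   57   57   59    9    5    5
     5   10]
 [   8    8    4   59   58   54   58   58   58   60   57   60   57    6
     8   10]
 [   2    6   57   59   60   58   65   65   66   63   58   52   58   57
     6    7]
 [   9    7   61   56   59   64   70   66   64   65   61   57   58   53
    10    5]
 [   7   10   57   56   61   69   65   69   62   64   68   56   61   54
     7    9]
 [   8    7   52   56   57   67   68   65   69   64   61   57   58   54
     8    7]
 [   2    6   58   57
[... 214 characters left out ...]
8   53
     9    7]
 [   6    7    5   50   60   57   60   55   51   56   58   56   49   39
     2    9]
 [   8   10   10   34   45   54   59   56   55   59   51   47   40   35
     5    8]
 [   6    9    6   11    9   38   45   56   53   49   41   37   24   12
     6   12]
 [   8    5    5    7   10    6   25   36   49   34   31   21   13    5
     5    6]
 [  11    4    8    5 1256    7    8    8   35   19   19    5    8   10
     8   13]
 [   7    8    7    4   10   10   10    9    3   10    5    8    2    5
     3    7]
 [   8    7   12    7    9    5    5   12    3    3   12   10    9    5
     9   11]
 [   5    7    9    8    7    5    4    5    6    7    6    9    5    9
     5    6]]
```

>>> jog_arm:
  translation:
    - [0,0,0.006]
    - [0,0,0.012]
    - [0,0,0.013]
    - [0,0,0.013]
    - [0,0,0.013]
    - [0,0,0.013]
    - [0,0,0.013]
    - [0,0,-0.1]
    - [0,0,-0.3]
    - [0,0,-0.45]
  dr:
    - [0,0,0]
    - [0,0,0]
    - [0,0,0]
    - [0,0,0]
    - [0,0,0]
    - [0,0,0]
    - [0,0,0]
    - [0,0,0]
    - [0,0,0]
    - [0,0,0]
  hand: [-1,-1,-1,-0.03,0.15,0.4,0.4,0.4,0.4,0.4]

```text
time_s: 6.4
tool_pos: [0.5525, -0.1541, 0.1412]
tool_rot: [-0.125, 3.139, -0.0]
contact_force: [0.4, -0.2, 0.2]
gripper_width: 0.697
```

```bash
python3 go.py .594 .088 .11 94.5; python3 - <<'E'
from h import *
t=np.load('pics/top2.npz'); im=t['im'].astype(float)
R=im[...,0]
def cross(row,c0,c1,th):
    s=np.sign(c1-c0); c=c0
    while c!=c1:
        a,b=R[row,c],R[row,c+s]
        if (a-th)*(b-th)<=0: return c+s*(a-th)/(a-b)
        c+=s
L=[];Q=[]
for v in range(145,152):
    l=cross(v,236,226,130); r=cross(v,238,250,95); print(v,l,r, R[v,243:249].astype(int)); L.append((l,v));Q.append((r,v))
for nm,E in(('L',L),('R',Q)):
    E=[e for e in E if e[0] is not None]
    w=onz('top',E,.058)[:,:2]; vx,vy,_,_=cv2.fitLine((w*1000).astype(np.float32),cv2.DIST_L1,0,.01,.01).ravel(); print(nm,w.mean(0).round(4),np.degrees(np.arctan2(vy,vx)))
E
```

```text
t 6.4 pos [ 0.5525 -0.1541  0.1412] q [-0.47  0.36  1.58 -0.    1.2  -2.12] w 0.697 F [ 0.4 -0.2  0.2]
translation [-0.2423  0.9523  0.1248] dr [-0.0001  0.0001  0.0003]
145 231.9217391304348 241.83333333333334 [187 196 152 156 160 160]
146 231.80575539568346 238.26666666666668 [ 94 164 161 160 161 163]
147 235.3846153846154 238.8586956521739 [ 84 155 166 160 165 161]
148 235.57575757575756 238.78846153846155 [ 87 145 166 163 162 161]
149 231.81560283687944 243.171875 [ 84 148 169 163 164 162]
150 231.86466165413535 243.2173913043478 [ 85 131 172 165 164 165]
151 231.81884057971016 239.75 [ 84 121 171 164 163 162]
L [0.5959 0.0998] -2.9367456
R [0.5953 0.0806] 53.49915
```

>>> jog_arm:
  translation:
    - [-0.05,0.19,0.1]
    - [-0.1,0.38,0.12]
    - [-0.15,0.57,0.12]
    - [-0.2,0.76,0.12]
    - [-0.24,0.952,0.12]
    - [-0.242,0.952,0.12]
    - [-0.242,0.952,0.12]
    - [-0.242,0.952,0.12]
  dr:
    - [0,0,0]
    - [0,0,0.036]
    - [0,0,0.036]
    - [0,0,0.036]
    - [0,0,0.036]
    - [0,0,0.036]
    - [0,0,0.036]
    - [0,0,0.036]
  hand: [0.2,0.2,0.2,0.2,0.2,0.2,0.2,0.2]
  newtons: 45

```text
time_s: 7.2
tool_pos: [0.5936, 0.0871, 0.1092]
tool_rot: [-0.053, -3.141, 0.001]
contact_force: [-0.2, -0.7, -0.2]
gripper_width: 0.597
```

```bash
python3 go.py .594 .088 .025 88; python3 tips.py
```

```text
t 7.2 pos [0.5936 0.0871 0.1092] q [-0.04  0.43  1.55 -0.    1.15 -1.58] w 0.597 F [-0.2 -0.7 -0.2]
translation [-0.0018  0.004   0.3367] dr [-0.0002 -0.0002  0.0003]
7.25 [0.5937 0.0866 0.1093] 0.601 [ 0.4  0.5 -0.4]
L -0.0 4 [0.601 0.117 0.113] [0.602 0.124 0.119]
R -0.0 16 [0.583 0.047 0.112] [0.6   0.06  0.119]
L 0.01 22 [0.587 0.117 0.12 ] [0.603 0.132 0.129]
R 0.01 20 [0.583 0.049 0.12 ] [0.6   0.06  0.129]
L 0.02 19 [0.586 0.117 0.13 ] [0.603 0.131 0.139]
R 0.02 22 [0.589 0.044 0.13 ] [0.601 0.06  0.137]
L 0.03 15 [0.6   0.116 0.14 ] [0.603 0.131 0.149]
R 0.03 21 [0.587 0.046 0.14 ] [0.601 0.06  0.148]
L 0.04 9 [0.601 0.118 0.15 ] [0.603 0.129 0.158]
R 0.04 16 [0.591 0.045 0.149] [0.601 0.06  0.159]
L 0.05 11 [0.601 0.117 0.16 ] [0.603 0.13  0.167]
R 0.05 18 [0.584 0.043 0.159] [0.601 0.06  0.168]
```

>>> jog_arm:
  translation:
    - [0,0.004,0.1]
    - [0,0.004,0.2]
    - [0,0.004,0.3]
    - [0,0.004,0.335]
    - [0,0.004,0.335]
    - [0,0.004,0.335]
    - [0,0.004,0.335]
    - [0,0.004,0.335]
    - [0,0.004,0.335]
  dr:
    - [0,0,0]
    - [0,0,0]
    - [0,0,0]
    - [0,0,0]
    - [0,0,0]
    - [0,0,0]
    - [0,0,0]
    - [0,0,0]
    - [0,0,0]
  hand: [0.2,0.2,0.2,0.2,0,-1,-1,-1,-1]
  newtons: 12

```text
time_s: 8.15
tool_pos: [0.5947, 0.0885, 0.027]
tool_rot: [0.052, 3.139, -0.002]
contact_force: [-1.0, -2.9, 5.3]
gripper_width: 0.302
```

```bash
python3 go.py .594 .088 .025 88; python3 -c "
from h import *
s=env.observe();print(s['wrist_torque'],s['tool_rot'])"
```

```text
t 8.15 pos [0.5947 0.0885 0.027 ] q [-0.04  0.53  1.63 -0.    0.98 -1.57] w 0.302 F [-1.  -2.9  5.3]
translation [ 0.0029 -0.0021  0.008 ] dr [-0.0003  0.0008  0.0006]
[-0.50104773  0.11401169  0.0185646 ] [ 5.19487531e-02  3.13880341e+00 -1.54360192e-03]
```

Width 28 mm, so the hex flats are gripped. Next I tighten to 45 N and start the first half twist.

>>> jog_arm:
  translation:
    - [0,0,0]
    - [0,0,0]
    - [0,0,0]
    - [0,0,-0.001]
    - [0,0,-0.002]
    - [0,0,-0.003]
  dr:
    - [0,0,0]
    - [0,0,0]
    - [0,0,0]
    - [0,0,0.0375]
    - [0,0,0.075]
    - [0,0,0.1115]
  hand: [-1,-1,-1,-1,-1,-1]
  newtons: 45

```text
time_s: 8.75
tool_pos: [0.5948, 0.0891, 0.027]
tool_rot: [0.606, 3.08, 0.001]
contact_force: [2.1, -0.8, -0.7]
gripper_width: 0.296
```

```bash
python3 go.py .594 .088 .025 88;  python3 -c "
from h import *
s=env.observe();print(s['wrist_torque'],s['tool_rot'])"
```

```text
t 8.75 pos [0.5948 0.0891 0.027 ] q [-0.04  0.53  1.63  0.    0.98 -1.22] w 0.296 F [ 2.1 -0.8 -0.7]
translation [ 0.0014 -0.0053  0.0082] dr [ 1.000e-04  8.000e-04 -1.125e-01]
[-0.05682335 -0.43149646 -0.09327795] [6.05834258e-01 3.08017333e+00 6.33954901e-04]
```

>>> jog_arm:
  translation:
    - [0,0,-0.001]
    - [0,0,-0.002]
    - [0,0,-0.003]
    - [0,0,-0.004]
    - [0,0,-0.005]
    - [0,0,-0.006]
    - [0,0,-0.007]
    - [0,0,-0.008]
    - [0,0,-0.009]
    - [0,0,-0.01]
  dr:
    - [0,0,-0.045]
    - [0,0,-0.09]
    - [0,0,-0.134]
    - [0,0,-0.178]
    - [0,0,-0.223]
    - [0,0,-0.178]
    - [0,0,-0.134]
    - [0,0,-0.09]
    - [0,0,-0.045]
    - [0,0,0]
  hand: [-1,-1,-1,-1,-1,-1,-1,-1,-1,-1]

```text
time_s: 9.75
tool_pos: [0.5947, 0.0891, 0.0281]
tool_rot: [0.608, 3.081, 0.001]
contact_force: [6.0, -0.8, -10.4]
gripper_width: 0.297
```

```bash
python3 go.py .594 .088 .025 88;  python3 - <<'E'
from h import *
s=env.observe();print(s['wrist_torque'],s['tool_rot'])
im,d=grab('scene'); save(im[190:290,200:310],'s5.png',6)
E
```

```text
t 9.75 pos [0.5947 0.0891 0.0281] q [-0.04  0.53  1.63  0.    0.98 -1.22] w 0.297 F [  6.   -0.8 -10.4]
translation [ 0.0011 -0.0051  0.0122] dr [ 1.000e-04  5.000e-04 -1.129e-01]
[ 0.0258669  -0.99483712  0.06090404] [6.07606722e-01 3.08063795e+00 6.28449535e-04]
```

View pics/s5.png

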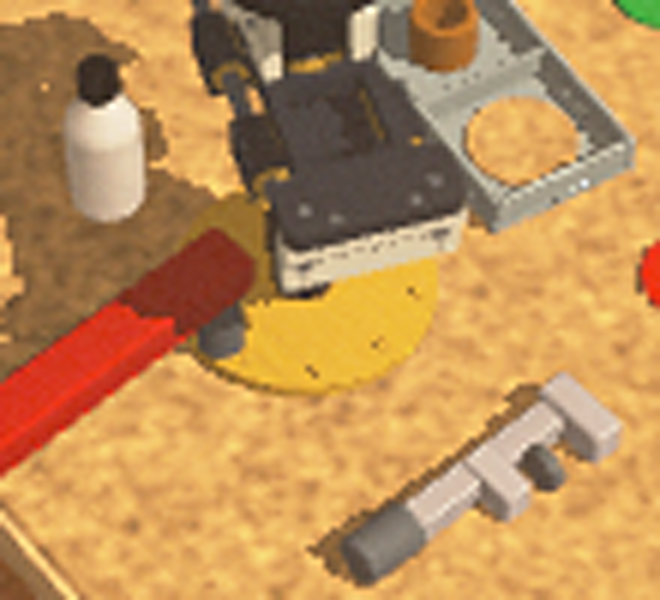

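The fingers hold the hex head over the plate. The pull is about 10 N, below the 14 N limit, so I continue more gently with a small +x centring shift.

>>> jog_arm:
  translation:
    - [-0.002,0.001,-0.0005]
    - [-0.004,0.0015,-0.001]
    - [-0.004,0.0015,-0.0015]
    - [-0.004,0.0015,-0.002]
    - [-0.004,0.0015,-0.003]
    - [-0.004,0.0015,-0.004]
    - [-0.004,0.0015,-0.005]
    - [-0.004,0.0015,-0.006]
    - [-0.004,0.0015,-0.007]
    - [-0.004,0.0015,-0.008]
  dr:
    - [0,0,-0.045]
    - [0,0,-0.09]
    - [0,0,-0.134]
    - [0,0,-0.178]
    - [0,0,-0.223]
    - [0,0,-0.178]
    - [0,0,-0.134]
    - [0,0,-0.09]
    - [0,0,-0.045]
    - [0,0,0]
  hand: [-1,-1,-1,-1,-1,-1,-1,-1,-1,-1]

```text
time_s: 10.8
tool_pos: [0.5948, 0.0891, 0.0296]
tool_rot: [-0.606, -3.082, -0.0]
contact_force: [3.6, 0.5, -10.6]
gripper_width: 0.297
```

>>> jog_arm:
  translation:
    - [0,0,-0.001]
    - [0,0,-0.002]
    - [0,0,-0.003]
    - [0,0,-0.004]
    - [0,0,-0.005]
    - [0,0,-0.006]
    - [0,0,-0.007]
    - [0,0,-0.008]
    - [0,0,-0.009]
    - [0,0,-0.0095]
  dr:
    - [0,0,-0.045]
    - [0,0,-0.09]
    - [0,0,-0.134]
    - [0,0,-0.178]
    - [0,0,-0.223]
    - [0,0,-0.178]
    - [0,0,-0.134]
    - [0,0,-0.09]
    - [0,0,-0.045]
    - [0,0,0]
  hand: [-1,-1,-1,-1,-1,-1,-1,-1,-1,-1]

```text
time_s: 11.8
tool_pos: [0.5948, 0.0891, 0.0318]
tool_rot: [-0.606, -3.082, -0.0]
contact_force: [4.3, -0.5, -11.0]
gripper_width: 0.301
```

>>> jog_arm:
  translation:
    - [0,0,-0.001]
    - [0,0,-0.002]
    - [0,0,-0.003]
    - [0,0,-0.004]
    - [0,0,-0.005]
    - [0,0,-0.006]
    - [0,0,-0.007]
    - [0,0,-0.008]
    - [0,0,-0.009]
    - [0,0,-0.0095]
  dr:
    - [0,0,-0.045]
    - [0,0,-0.09]
    - [0,0,-0.134]
    - [0,0,-0.178]
    - [0,0,-0.223]
    - [0,0,-0.178]
    - [0,0,-0.134]
    - [0,0,-0.09]
    - [0,0,-0.045]
    - [0,0,0]
  hand: [-1,-1,-1,-1,-1,-1,-1,-1,-1,-1]

```text
time_s: 12.8
tool_pos: [0.5948, 0.0891, 0.0341]
tool_rot: [-0.606, -3.082, -0.0]
contact_force: [4.4, -0.1, -9.6]
gripper_width: 0.296
```

>>> jog_arm:
  translation:
    - [0,0,-0.001]
    - [0,0,-0.002]
    - [0,0,-0.003]
    - [0,0,-0.004]
    - [0,0,-0.005]
    - [0,0,-0.006]
    - [0,0,-0.007]
    - [0,0,-0.008]
    - [0,0,-0.009]
    - [0,0,-0.0095]
  dr:
    - [0,0,-0.045]
    - [0,0,-0.09]
    - [0,0,-0.134]
    - [0,0,-0.178]
    - [0,0,-0.223]
    - [0,0,-0.178]
    - [0,0,-0.134]
    - [0,0,-0.09]
    - [0,0,-0.045]
    - [0,0,0]
  hand: [-1,-1,-1,-1,-1,-1,-1,-1,-1,-1]

```text
time_s: 13.8
tool_pos: [0.5948, 0.0891, 0.0368]
tool_rot: [-0.606, -3.082, -0.0]
contact_force: [3.2, -0.8, -8.8]
gripper_width: 0.295
```

>>> jog_arm:
  translation:
    - [0,0,-0.001]
    - [0,0,-0.002]
    - [0,0,-0.003]
    - [0,0,-0.004]
    - [0,0,-0.005]
    - [0,0,-0.006]
    - [0,0,-0.007]
    - [0,0,-0.008]
    - [0,0,-0.009]
    - [0,0,-0.0095]
  dr:
    - [0,0,-0.045]
    - [0,0,-0.09]
    - [0,0,-0.134]
    - [0,0,-0.178]
    - [0,0,-0.223]
    - [0,0,-0.178]
    - [0,0,-0.134]
    - [0,0,-0.09]
    - [0,0,-0.045]
    - [0,0,0]
  hand: [-1,-1,-1,-1,-1,-1,-1,-1,-1,-1]

```text
time_s: 14.8
tool_pos: [0.5948, 0.0893, 0.0405]
tool_rot: [-0.606, -3.082, -0.001]
contact_force: [0.9, 0.4, -0.1]
gripper_width: 0.301
```

The force has dropped to zero at about 13.5 mm of rise. One more twisting stroke for margin, then a look.

>>> jog_arm:
  translation:
    - [0,0,-0.002]
    - [0,0,-0.004]
    - [0,0,-0.006]
    - [0,0,-0.008]
    - [0,0,-0.01]
    - [0,0,-0.012]
    - [0,0,-0.014]
    - [0,0,-0.016]
    - [0,0,-0.018]
    - [0,0,-0.02]
  dr:
    - [0,0,-0.045]
    - [0,0,-0.09]
    - [0,0,-0.134]
    - [0,0,-0.178]
    - [0,0,-0.223]
    - [0,0,-0.178]
    - [0,0,-0.134]
    - [0,0,-0.09]
    - [0,0,-0.045]
    - [0,0,0]
  hand: [-1,-1,-1,-1,-1,-1,-1,-1,-1,-1]

```text
time_s: 15.8
tool_pos: [0.5946, 0.0895, 0.0454]
tool_rot: [-0.606, -3.082, -0.001]
contact_force: [-0.8, -0.2, 0.3]
gripper_width: 0.301
```

```bash
python3 go.py .470 .0895 .11 88
```

```text
t 15.8 pos [0.5946 0.0895 0.0454] q [-0.04  0.51  1.61  0.    1.02 -1.22] w 0.301 F [-0.8 -0.2  0.3]
translation [ 0.4613 -0.1886 -0.2582] dr [ 1.000e-04 -2.000e-04 -1.125e-01]
```

>>> jog_arm:
  translation:
    - [0,0,-0.01]
    - [0,0,-0.02]
    - [0,0,-0.04]
    - [0,0,-0.08]
    - [0,0,-0.15]
    - [0,0,-0.22]
    - [0,0,-0.26]
    - [0,0,-0.26]
    - [0,0,-0.26]
  dr:
    - [0,0,0]
    - [0,0,0]
    - [0,0,0]
    - [0,0,0]
    - [0,0,0]
    - [0,0,0]
    - [0,0,0]
    - [0,0,0]
    - [0,0,0]
  hand: [-1,-1,-1,-1,-1,-1,-1,-1,-1]

```text
time_s: 16.7
tool_pos: [0.5947, 0.089, 0.1104]
tool_rot: [0.599, 3.084, -0.0]
contact_force: [-0.3, 1.1, -0.9]
gripper_width: 0.3
```

```bash
python3 go.py .470 .0895 .11 68; python3 - <<'E'
from h import *
im,d=grab('scene'); save(im[170:290,190:310],'s6.png',5)
vv,uu=np.mgrid[0:384,0:512]; oo,r=rays('scene',np.c_[uu.ravel(),vv.ravel()]); P=(oo+r*d.ravel()[:,None]).reshape(384,512,3)
m=(np.hypot(P[...,0]-.595,P[...,1]-.088)<.012)&(d>0)
print('tube',np.sort(P[m&(P[...,2]<.055)][:,2])[-12:].round(4))
q=P[(np.hypot(P[...,0]-.595,P[...,1]-.089)<.022)&(P[...,2]>.055)&(P[...,2]<.15)&(im.max(-1)<95)]
print('nozzle min z',np.sort(q[:,2])[:12].round(4), q.mean(0).round(4))
E
```

```text
t 16.7 pos [0.5947 0.089  0.1104] q [-0.04  0.43  1.55 -0.    1.16 -1.22] w 0.3 F [-0.3  1.1 -0.9]
translation [ 0.4634 -0.1848  0.0015] dr [0.     0.     0.0002]
tube [0.0301 0.0306 0.0307 0.0312 0.0312 0.0315 0.0316 0.0317 0.0322 0.0323
 0.0325 0.033 ]
nozzle min z [0.0909 0.0916 0.0926 0.0928 0.0929 0.0931 0.0938 0.0938 0.0949 0.0951
 0.0953 0.0956] [0.6038 0.0923 0.1063]
```

View pics/s6.png

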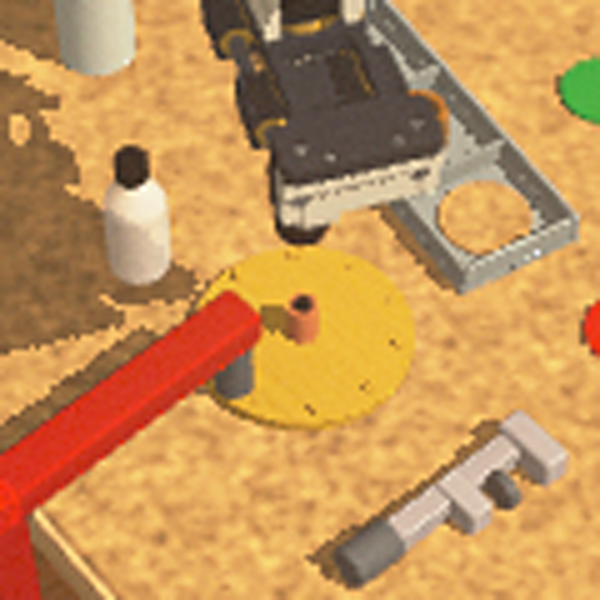

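The tube stands alone with its top at about 31 mm (30 mm nominal), and the nozzle is held with its underside at about 91 mm. Next I carry it to the pad.

>>> jog_arm:
  translation:
    - [0.1,-0.04,0]
    - [0.25,-0.1,0]
    - [0.4,-0.16,0]
    - [0.463,-0.184,0]
    - [0.463,-0.184,0]
    - [0.463,-0.184,0.1]
    - [0.463,-0.184,0.2]
    - [0.463,-0.184,0.28]
    - [0.463,-0.184,0.31]
    - [0.463,-0.184,0.31]
  dr:
    - [0,0,0]
    - [0,0,0]
    - [0,0,0]
    - [0,0,0]
    - [0,0,0]
    - [0,0,0]
    - [0,0,0]
    - [0,0,0]
    - [0,0,0]
    - [0,0,0]
  hand: [-1,-1,-1,-1,-1,-1,-1,-1,-1,-1]

```text
time_s: 17.75
tool_pos: [0.4702, 0.0896, 0.0317]
tool_rot: [-0.599, -3.082, 0.001]
contact_force: [0.5, 0.6, -0.6]
gripper_width: 0.295
```

```bash
python3 go.py .470 .0900 .026 68
```

```text
t 17.75 pos [0.4702 0.0896 0.0317] q [-0.05  0.35  1.93 -0.    0.87 -1.23] w 0.295 F [ 0.5  0.6 -0.6]
translation [0.0013 0.0011 0.0228] dr [-0.0003 -0.0007  0.    ]
```

>>> jog_arm:
  translation:
    - [0,0,0.006]
    - [0,0,0.012]
    - [0,0,0.016]
    - [0,0,0.019]
    - [0,0,0.021]
    - [0,0,0.021]
  dr:
    - [0,0,0]
    - [0,0,0]
    - [0,0,0]
    - [0,0,0]
    - [0,0,0]
    - [0,0,0]
  hand: [-1,-1,-1,-1,-1,-1]

```text
time_s: 18.35
tool_pos: [0.4703, 0.0897, 0.0278]
tool_rot: [0.599, 3.084, 0.0]
contact_force: [-0.8, 0.0, -0.2]
gripper_width: 0.3
```

>>> jog_arm:
  translation:
    - [0,0,0.002]
    - [0,0,0.004]
    - [0,0,0.006]
    - [0,0,0.006]
    - [0,0,0.006]
  dr:
    - [0,0,0]
    - [0,0,0]
    - [0,0,0]
    - [0,0,0]
    - [0,0,0]
  hand: [-1,-1,-1,-1,-1]

```text
time_s: 18.85
tool_pos: [0.4703, 0.0897, 0.0261]
tool_rot: [-0.599, -3.084, 0.0]
contact_force: [-0.1, -0.0, 0.0]
gripper_width: 0.301
```

>>> jog_arm:
  translation:
    - [0,0,0.002]
    - [0,0,0.004]
    - [0,0,0.006]
    - [0,0,0.006]
  dr:
    - [0,0,0]
    - [0,0,0]
    - [0,0,0]
    - [0,0,0]
  hand: [-1,-1,-1,-1]

```text
time_s: 19.25
tool_pos: [0.4704, 0.0897, 0.0259]
tool_rot: [0.599, 3.083, -0.0]
contact_force: [-3.7, 0.6, 13.7]
gripper_width: 0.3
```

Contact with the pad. I ease back, release a little way, and rise.

>>> jog_arm:
  translation:
    - [0,0,-0.004]
    - [0,0,-0.005]
    - [0,0,-0.005]
    - [0,0,-0.005]
    - [0,0,-0.005]
    - [0,0,-0.03]
    - [0,0,-0.1]
    - [0,0,-0.25]
    - [0,0,-0.4]
    - [0,0,-0.5]
  dr:
    - [0,0,0]
    - [0,0,0]
    - [0,0,0]
    - [0,0,0]
    - [0,0,0]
    - [0,0,0]
    - [0,0,0]
    - [0,0,0]
    - [0,0,0]
    - [0,0,0]
  hand: [-1,-0.36,-0.2,-0.05,0,0,0,0,0,0]

```text
time_s: 20.25
tool_pos: [0.4712, 0.0897, 0.1526]
tool_rot: [0.599, 3.081, 0.001]
contact_force: [0.1, 0.0, 0.7]
gripper_width: 0.502
```

>>> jog_arm:
  translation:
    - [0.15,0,-0.1]
    - [0.3,0,-0.1]
    - [0.45,0,-0.1]
    - [0.5,0,-0.1]
    - [0.5,0,-0.1]
  dr:
    - [0,0,0]
    - [0,0,0]
    - [0,0,0]
    - [0,0,0]
    - [0,0,0]
  hand: [0,0,0,0,0]

```text
time_s: 20.75
tool_pos: [0.3534, 0.137, 0.1751]
tool_rot: [0.596, 3.084, 0.0]
contact_force: [0.0, -0.4, 0.4]
gripper_width: 0.5
```

```bash
python3 - <<'E'
from h import *
im,d=grab('scene'); save(im[100:300,160:360],'s7.png',3)
s=env.observe();print(s['time_s'],s['tool_pos'],s['contact_force'].round(1))
vv,uu=np.mgrid[0:384,0:512]
for n in('scene','top'):
    if n=='top': im,d=grab('top'); save(im[105:240,180:380],'t7.png',4)
    oo,r=rays(n,np.c_[uu.ravel(),vv.ravel()]); P=(oo+r*d.ravel()[:,None]).reshape(384,512,3)
    for nm,c,lo,hi in(('noz',(.470,.0895),.05,.075),('chim',(.553,-.155),.05,.08),('tube',(.595,.088),.02,.05)):
        q=P[(np.hypot(P[...,0]-c[0],P[...,1]-c[1])<.035)&(P[...,2]>lo)&(P[...,2]<hi)&(d>0)]
        if len(q): print(n,nm,len(q),'ctr',((q.max(0)+q.min(0))/2)[:2].round(4),'top95',np.percentile(q[:,2],90).round(4))
E
```

```text
20.8 [0.35499771 0.13659451 0.17522921] [ 1.1 -0.8  0.9]
scene noz 89 ctr [0.47  0.089] top95 0.0651
scene chim 132 ctr [ 0.554  -0.1541] top95 0.0643
scene tube 41 ctr [0.5947 0.0888] top95 0.0325
top noz 116 ctr [0.4718 0.0889] top95 0.0635
top chim 89 ctr [ 0.5544 -0.1527] top95 0.065
top tube 34 ctr [0.5971 0.0882] top95 0.0315
```

View pics/s7.png

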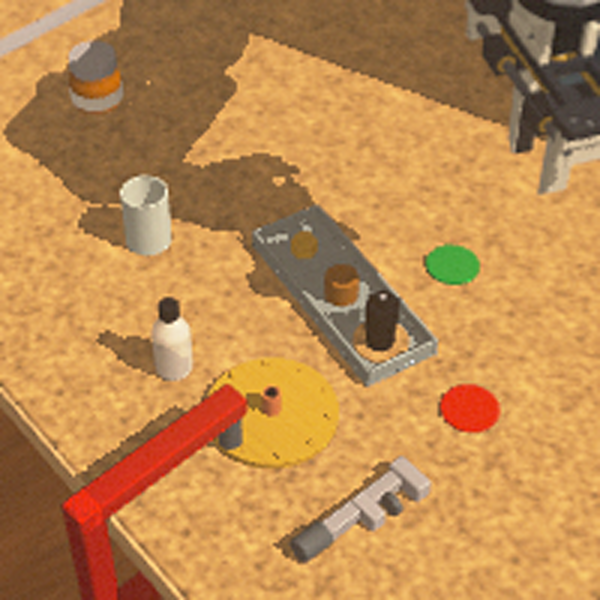

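View pics/t7.png

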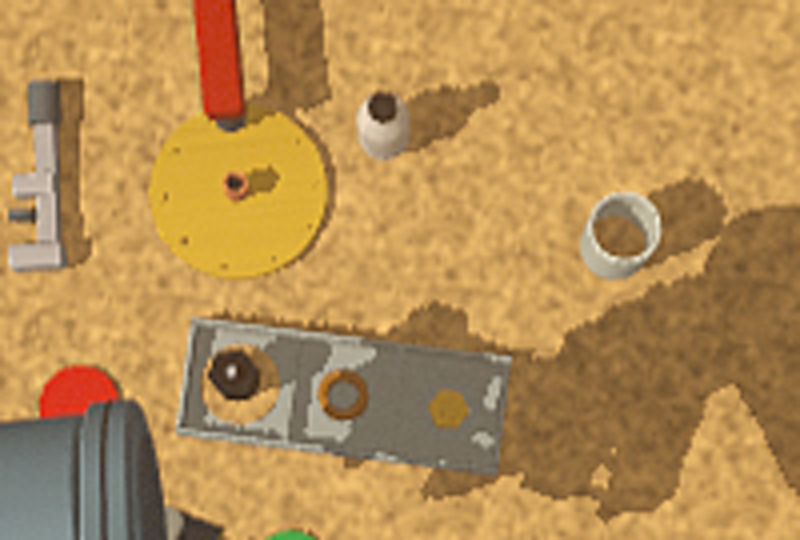

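The nozzle stands upright on the cork pad (scene crop 381,320), the chimney stands upright on clear desk (147,215), and the tube is still in the plate (272,400). The bystanders have not moved and the robot is clear, so I'm handing in.

```bash
python3 -c "
from workcell import env
print(env.close_job(), env.observe()['time_s'])"
```

```text
the job is handed in; nothing more can be done
the job is handed in; nothing more can be done
```

The job is handed in, at about 21 s on the robot's clock (limit 72 s). The hand-in itself gives no verdict.

- **Chimney:** I lifted it off and stood it upright on clear desk at about (0.554, −0.154), to the right of the oil bottle.
- **Nozzle:** I worked it off with ±0.35 rad twists at 45 N grip, rising about 1.2 mm per stroke. The pull read 8.8 to 11.0 N until the nozzle came free; it was read only at the end of each move call. I then stood it upright in the middle of the cork pad in the left bay.

**Last checks:**
- The nozzle is centred at about (0.471, 0.089), with its top at about 65 mm (expected).
- The chimney's top is at about 64 mm (expected).
- The feed tube's top reads about 31 to 32.5 mm against a nominal 30 mm, so it is drawn up at most 1 to 2 mm, within camera noise and well under the 6 mm limit.
- In the final pictures the bystanders are where they were, and the gripper touches nothing.

**Disagreements:**
- The reported tool height disagreed with the cameras: the fingertips measured about 24 mm higher than the reported height implies. I worked to the camera heights, and the grips and placings agreed with that.
- Setting the nozzle on the pad pressed it with 13.7 N for a moment, and I eased off before letting go.

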